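# Load the check balance and hold its damper slide at the mark

## Robot

A 6-joint arm with a two-finger parallel gripper is mounted at the origin on a cart in front of the work surface, level with it; the furniture and walls round the work are solid. World frame = base frame: x ahead of the robot, y to its left, z up, the work surface at z = 0. Lengths are in mm, angles in rad, forces in N, time in s.
With the tool pointing down it reaches from about 400 to 925 mm from the base axis. Payload 12.5 kg.
Tool frame: the origin (TCP) lies at the very end of the fingers, on their centre line; the grasp point (between the pads) lies 19 mm behind it (env.grasp_offset is the distance from the TCP to the grasp point, in mm); z points along the fingers, y is the direction in which the jaws open and shut (so a half turn about z gives the same grasp; the last joint's range is limited). The gripper opens to 95 mm and grips with 3 to 60 N. Pads are 20 mm wide; open, the fingers measure 119 mm over their backs; the gripper's body (75 mm by 180 mm) begins 59 mm behind the grasp point.
Start: joints at [-1.305, 0.491, 1.559, -0, 1.092, -0.106], TCP at [227.082, -582.306, 214.661] pointing down, gripper open.
Joint ranges: [-3.1, 3.1], [-0.84, 2.19], [0.05, 2.79], [-1.13, 4.28], [0.06, 2.93], [-2.69, 2.69]. Speed limits (rad/s): [2.22, 2.22, 2.79, 3.14, 3.14, 3.14].

## Interface

Orientations are given as [roll, pitch, yaw] about the fixed x, y, z axes, in that order (R = Rz(yaw) Ry(pitch) Rx(roll)).
In Python, from cell import env gives the robot as it stands. The module is installed in compiled form; this text tells all that it offers.
- The arm moves only by the shell command python3 -m pendant 'ROWS'. ROWS is JSON, one flat list of numbers, 5 for each row, row after row: the shift along the tool's x, y, z as a fraction of full scale, then the turn about the tool's z as a fraction of full scale, then the gripper's target within -1 to 1 (shut at 1, half-way at 0, fully open at -1). In form: [x, y, z, turn, grip, x, y, z, turn, grip, ...]. A call has 1 to 10 rows; each row shifts and turns the commanded pose from where the row before left it, along the tool's axes as they then stand; what a row does not reach is not made up. Full scale, the value 1, is 0.4 m for a shift and 180 degrees for a turn. A row lasts 1/8 s, in which the tool goes at most 62.5 mm and 10.7 degrees, less where a joint would pass 70% of its speed; a pose out of reach is approached as far as the arm can. A call with a number of a shift or a turn outside -1 to 1 is refused whole. A call with a gripper value outside its range is refused whole. The fingers move at their own pace and stop on an object; the grip force is fixed at half the most. Time passes only in rows, so rows that do not move let the fingers close. It gives the time, the measured TCP pose, the force and the opening at its end, in the units of the state.
- env.state(): the state, without advancing time (a new reading comes with each control period).
- env.read_camera(name): name is "scene" or "top" or "wrist"; returns the picture (384x512x3 uint8, red, green, blue); there is no depth.
- env.camera_model(name): a dict with "fx", "fy", "cx", "cy" (pixels), "k1" (the pictures are not rectified: a ray, as slopes to the right and down, at radius r is drawn at 1 + k1 r^2 times it, then the intrinsics apply), "view" (4x4, takes a point from world to camera coordinates); the wrist camera has in their place "tool_from_camera" (4x4, takes a point from camera to tool coordinates, whose origin is the TCP and whose axes are the flange's). Camera axes: x right, y down, z forward; pixel columns grow to the right and rows downward; lengths in mm; the calibration is good to about 2 mm. A picture is of the moment at which its call begins: read the wrist's pose just before it. camera_model takes no time and is no camera call.
- env.job_done(): hands the job in, once; it reports no verdict.
Trained networks look in the newest picture that a camera, given by its name, has taken for a name from the list of things; names that differ only in an ending like _2 or _b are one class to them, and where a whole thing is asked for, a point or a joint stands for the part that bears it (a point fixed in the world has none). Each returns a list of dicts, best first, with "confidence" (0 to 1); they miss things now and then, are a little off and sometimes report something else, mostly with a low value. They report only what shows in the picture. A call takes as long as a camera call. They do not tell look-alikes from the thing itself.
- env.masks_of(thing, camera): "region" (384x512 bool, what is visible of it).
- env.landmark_of(thing, camera): "xyz" ([x, y, z] in mm, in world coordinates, good to about 4 mm: a listed point, or the origin of a listed thing).
The state is a dict: "t": time; "joints": joint angles; "qvel": joint speeds; "tau": joint torques, N m; "eef_pos": TCP position; "tcp_rot": TCP orientation; "ft_force": force on the tool from outside, world axes, zero at the start; "moment": the same for the moment, N m; "opening": opening from 0.0 (shut) to 1.0 (fully open).
Only numpy, scipy, OpenCV 4.12 (cv2) and the standard library are available. Lean on these libraries where they do the work, as an engineer would, in place of code of your own. Each camera call takes 0.05 s, during which the arm holds its last target.

## Task

Check the small bench balance: set the largest of the three steel check weights gently, upright, in the middle of its round pan and let go of it; then pull the black upright handle of the spring-return damper slide out towards the front of the balance until its pointer is in line with the black line on the white cursor. Finish still holding the handle there, because the slide springs back if released and the reading is taken while you hold. Leave the cursor where it is set, the two smaller weights in their block, and the tape roll and test cassette where they lie.

Things in the scene. Friction and masses are not known exactly. Their poses are not given: they have to be found in the camera images.
- balance: bench balance, fixed to the table: grey base plate 180 x 315 mm, top 14 mm above the table, a white housing 150 x 150 mm (top 64 mm above the table) carrying the pan on its left half (+y), and the damper slide on its right (-y). Origin on the table under the middle of the plate (5 mm off along x); its -x axis points to its front (roughly to the robot), z up. It may stand turned by up to 0.3 rad.
- pan_center (a point): centre of the top face of the round aluminium pan (112 mm across, 4 mm thick, flat, with an engraved centring circle 52 mm across), 82 mm above the table when empty; in the balance's frame at x 5, y 70 mm
- pan (a joint): how far the sprung pan has sunk, m; 0 empty, about 0.007 under the large weight, stop at 0.014; stiffness 560 N/m, damped
- damper_slide: spring-return slide in a low guide (24 mm high) right of the housing. Black upright handle tab, 12 mm thick (balance x), 36 mm wide, from 26 to 88 mm above the table; spring tube behind it, top 32 mm. Pulled to the front (balance -x) it travels 0 to 55 mm: 2.3 N plus 150 N/m; let go, it springs back. Origin at table level under the tab; axes as the balance's
- handle_grip (a point): middle of the handle tab, 66 mm above the table: where to grip it, from above, fingers before and behind the tab (closing along the balance's x)
- pointer_tip (a point): tip of the slim steel pointer on the slide's right side (2 mm thick, 26 mm above the table), moves with the slide
- mark_line (a point): inner end of the black line on the white cursor (16 x 15 mm block, top 25 mm above the table) that is clamped beside the slide, 22 to 42 mm in front of the pointer's rest position; axes as the balance's. The pointer is at the mark when both have the same x in the balance's frame. Do not move it.
- weight_block: fixed wooden block 210 x 68 x 16 mm with three round recesses 45 mm across, 4 mm deep, in a row along its x axis at -70, 0 and +70 mm; a weight stands in each, in any order. Origin at the middle of its underside.
- weight_large: the largest steel check weight, about 0.4 kg: cylinder 40 mm across and 42 mm high with a narrow neck and a knob (22 mm across) on top, 60 mm high in all. Origin at the centre of its underside, which starts 12 mm above the table; z up.
- weight_medium: medium steel check weight of the same shape, 32 mm across, 51 mm high; stays in the block. Origin at the centre of its underside.
- weight_small: small steel check weight of the same shape, 25 mm across, 44 mm high; stays in the block. Origin at the centre of its underside.
- tape_roll: roll of tape lying flat, 104 mm across, 25 mm high; bystander
- test_cassette: flat white test cassette 20 x 70 x 6 mm between the block and the balance; bystander
Mind the look-alikes: they are no part of the job. Leave any blue or pink look-alike of the weight_large alone.

How it is judged:
By the outcome, as a careful person would: the job done as asked, in the order asked, and still so for the second after the job is handed in, while the arm keeps its last pose, push and grip.
It also fails if it takes over 58 s, if anything falls off the work surface, if the arm or the gripper's body presses on something with over 40 N, if the wrist force passes 120 N, or if a joint passes its speed limit or range.

## Working session

There is one attempt and no reset: what is moved stays moved. The work goes in short steps, Python scripts to look and compute and a shell command to move; the robot and the scene stay as the last step left them, time stands still between calls to the robot, and variables do not carry over. Pictures are saved under pics/ and viewed, and the job is handed in when it is done.

```bash
mkdir -p pics; ls
python3 - <<'E'
from cell import env
import cv2
print(env.state()); print(env.grasp_offset)
for c in ["scene","top","wrist"]:
    im=env.read_camera(c); cv2.imwrite(f"pics/a_{c}.png",im[:,:,::-1])
    m=env.camera_model(c); print(c,m)
    if c=="wrist": continue
    for t in ["pan_center","handle_grip","pointer_tip","mark_line","weight_large","weight_medium","weight_small","weight_block","balance","test_cassette","tape_roll"]:
        print(c,t,[(l["xyz"],l["confidence"]) for l in env.landmark_of(t,c)])
print(env.state()["t"])
E
```

```text
pics
{'t': 0.0, 'joints': array([-1.30459791e+00,  4.91539844e-01,  1.55948855e+00,  5.10071541e-06,
        1.09169429e+00, -1.05605541e-01]), 'qvel': array([-0.00044902,  0.00065404,  0.00020522, -0.00056158,  0.0023873 ,
       -0.00114937]), 'tau': array([ 1.33578571e-03, -6.12643576e+01, -2.58190495e+01,  6.93112356e-02,
        4.81865939e-02, -1.56927713e-04]), 'eef_pos': array([ 227.01019962, -582.03414862,  214.06053438]), 'tcp_rot': array([-3.14046939e+00, -1.23614372e-04,  3.71801536e-01]), 'ft_force': array([ 0.25091514, -1.28369838,  0.4861053 ]), 'moment': array([-0.06164658,  0.00088514,  0.00117036]), 'opening': 1.0020398199461662}
18.8
scene {'fx': 361.038946328378, 'fy': 361.038946328378, 'cx': 261.55144399684633, 'cy': 199.3019457167806, 'k1': -0.05831344417728554, 'view': array([[-6.19354949e-01, -7.85080209e-01,  6.96512875e-03,
         3.61988306e+02],
       [-4.36531734e-01,  3.36981882e-01, -8.34196174e-01,
         2.74457702e+02],
       [ 6.52563784e-01, -5.19704028e-01, -5.51423821e-01,
         9.06603440e+02],
       [ 0.00000000e+00,  0.00000000e+00, 
[... 1718 characters left out ...]
ight_small [([465.0, 351.2, 12.6], 0.49)]
top weight_block [([536.4, 333.4, 1.2], 0.61)]
top balance [([589.7, -101.4, 0.3], 0.8)]
top test_cassette []
top tape_roll [([383.7, -375.6, -0.9], 0.95)]
wrist {'fx': 278.7815225760412, 'fy': 278.7815225760412, 'cx': 261.5415957610919, 'cy': 187.00265373496825, 'k1': 0.018740166910569806, 'tool_from_camera': array([[ 1.66549055e-04, -9.68145286e-01, -2.50389051e-01,
         6.97635619e+01],
       [ 9.99999724e-01, -2.01170645e-05,  7.42944828e-04,
         1.12358920e-02],
       [-7.24315626e-04, -2.50389105e-01,  9.68145016e-01,
        -1.68442988e+02],
       [ 0.00000000e+00,  0.00000000e+00,  0.00000000e+00,
         1.00000000e+00]])}
1.25
```

View pics/a_top.png

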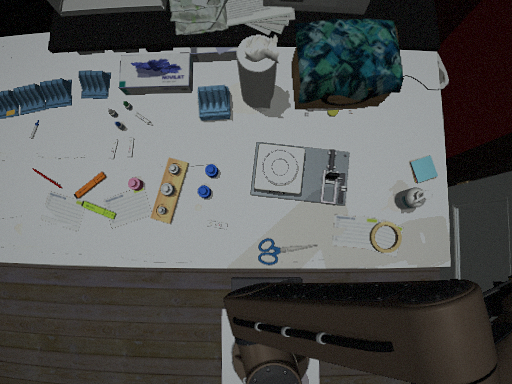

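View pics/a_scene.png

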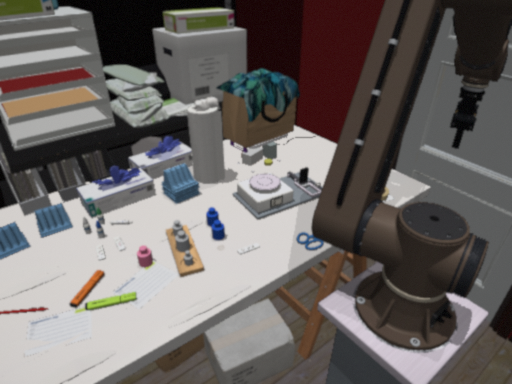

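Run:
```python
import cv2,numpy as np
a=cv2.imread("pics/a_top.png");b=cv2.imread("pics/a_scene.png")
p=cv2.resize(a[145:235,120:220],(400,360),interpolation=cv2.INTER_CUBIC)
q=cv2.resize(a[135:215,245:355],(400,290),interpolation=cv2.INTER_CUBIC)
r=cv2.resize(b[200:290,130:230],(400,300),interpolation=cv2.INTER_CUBIC)
s=cv2.resize(b[150:225,225:335],(400,273),interpolation=cv2.INTER_CUBIC)
o=np.zeros((600,800,3),np.uint8)
o[:300,:400]=p[:300];o[:290,400:]=q;o[300:600,:400]=r;o[300:573,400:]=s
cv2.imwrite("pics/a_zoom.png",o)
```

```text
(no output)
```

View pics/a_zoom.png

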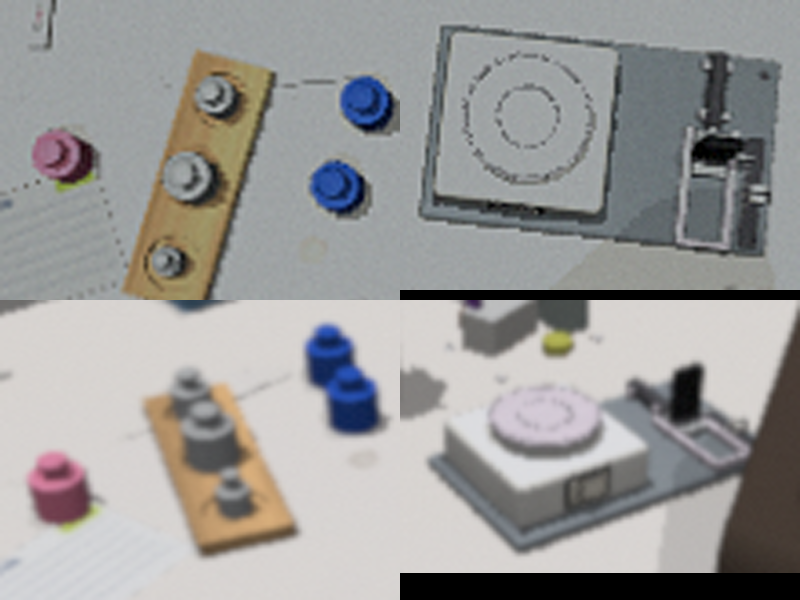

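```bash
cat > h.py <<'E'
import numpy as np, cv2
from cell import env
from scipy.spatial.transform import Rotation as R
def pose():
    s=env.state(); return np.array(s["eef_pos"]), R.from_euler("xyz",s["tcp_rot"]), s
def plan(target,yaw,n,p=None,y=None):
    """print n equal world steps in tool fractions, turning up to 0.058/row"""
    if p is None:
        p,r,s=pose(); y=s["tcp_rot"][2]
    d=(np.array(target)-p)/n
    turn=-(yaw-y)/np.pi
    k=max(1,int(np.ceil(abs(turn)/0.058)))
    k=min(max(k,1),n) if n>=k else n
    out=[];pp=p.copy()
    for i in range(n):
        Rt=R.from_euler("xyz",[np.pi,0,y])
        v=np.round(Rt.inv().apply(np.array(target)-pp)/(n-i)/400,4)
        t=round(float(np.clip(-(yaw-y)/np.pi,-0.058,0.058)),4)
        out.append([*v.tolist(),t]); pp=pp+Rt.apply(v)*400; y-=t*np.pi
    for o in out: print(o)
    print("end",pp.round(1),round(y,4),"maxstep",np.linalg.norm(d).round(1))
def pix(cam,P,model=None):
    m=env.camera_model(cam)
    P=np.atleast_2d(P).astype(float)
    if cam=="wrist":
        p,r,_=pose(); T=np.eye(4);T[:3,:3]=r.as_matrix();T[:3,3]=p
        V=np.linalg.inv(T@m["tool_from_camera"])
    else: V=m["view"]
    c=(V[:3,:3]@P.T).T+V[:3,3]
    a=c[:,:2]/c[:,2:]; r2=(a**2).sum(1,keepdims=True); a=a*(1+m["k1"]*r2)
    return a*[m["fx"],m["fy"]]+[m["cx"],m["cy"]]
def ray(cam,uv,z,T=None):
    """pixel -> world xy at height z"""
    m=env.camera_model(cam)
    uv=np.atleast_2d(uv).astype(float)
    a0=(uv-[m["cx"],m["cy"]])/[m["fx"],m["fy"]]; a=a0.copy()
    for _ in range(20): a=a0/(1+m["k1"]*(a**2).sum(1,keepdims=True))
    if cam=="wrist":
        if T is None:
            p,r,_=pose(); T=np.eye(4);T[:3,:3]=r.as_matrix();T[:3,3]=p
        W=T@m["tool_from_camera"]
    else: W=np.linalg.inv(m["view"])
    d=(W[:3,:3]@np.c_[a,np.ones(len(a))].T).T; o=W[:3,3]
    return o+d*((z-o[2])/d[:,2])[:,None]
E
python3 - <<'E'
from h import *
plan([560,-285,190],1.467,9)
E
```

```text
[0.1162, -0.0434, 0.0068, -0.058]
[0.1221, -0.0216, 0.0069, -0.058]
[0.124, 0.0009, 0.0068, -0.058]
[0.1218, 0.0234, 0.0069, -0.058]
[0.1155, 0.045, 0.0068, -0.058]
[0.1054, 0.0652, 0.0069, -0.058]
[0.0919, 0.0832, 0.0068, -0.0006]
[0.0917, 0.0834, 0.0069, -0.0]
[0.0917, 0.0835, 0.0068, -0.0]
end [ 560. -285.  190.] 1.4669 maxstep 49.7
```

```bash
python3 -m pendant '[0.116,-0.043,0,-0.058,-1, 0.122,-0.022,0,-0.058,-1, 0.124,0.001,0,-0.058,-1, 0.122,0.023,0,-0.058,-1, 0.115,0.045,0,-0.058,-1, 0.105,0.065,0,-0.058,-1, 0.092,0.083,0.03,0,-1, 0.092,0.083,0.06,0,-1, 0.092,0.083,0.08,0,-1, 0,0,0.04,0,-1]'
python3 - <<'E'
from h import *
p,r,s=pose();print(s["t"],p,s["tcp_rot"],s["joints"].round(2))
im=env.read_camera("wrist"); cv2.imwrite("pics/b_w.png",im[:,:,::-1])
print(pix("wrist",[[574,-231,26],[543,-235,25]]))
for t in ["pointer_tip","mark_line","handle_grip","pan_center"]:
    print(t,[(l["xyz"],l["confidence"]) for l in env.landmark_of(t,"wrist")])
E
```

```text
t: 2.5
eef_pos: [560.7, -282.5, 128.8]
tcp_rot: [-3.14, -0.001, 1.469]
ft_force: [-0.3, 0.2, -0.4]
opening: 1.001
2.5 [ 560.72593412 -282.50089464  128.83113693] [-3.14029409e+00 -8.57367997e-04  1.46865133e+00] [-0.57  0.59  1.64  0.    0.92 -0.47]
[[272.06456626 132.50069641]
 [240.3106382  140.02039152]]
pointer_tip [([576.2, -232.0, 29.0], 0.92)]
mark_line [([542.1, -235.9, 26.3], 0.51)]
handle_grip [([578.1, -196.0, 67.5], 0.86), ([576.2, -231.5, 27.4], 0.73)]
pan_center []
```

View pics/b_w.png

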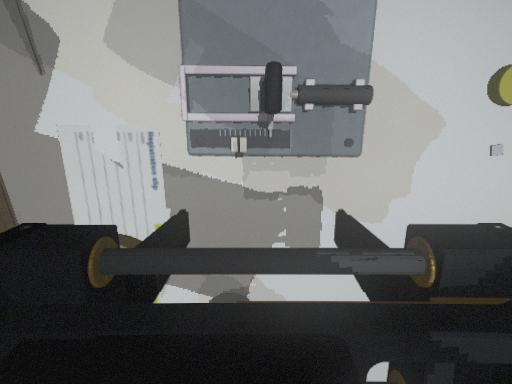

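Run:
```python
import cv2
a=cv2.imread("pics/b_w.png")[95:165,200:300]
cv2.imwrite("pics/b_wz.png",cv2.resize(a,(800,560),interpolation=cv2.INTER_CUBIC))
```

```text
(no output)
```

View pics/b_wz.png

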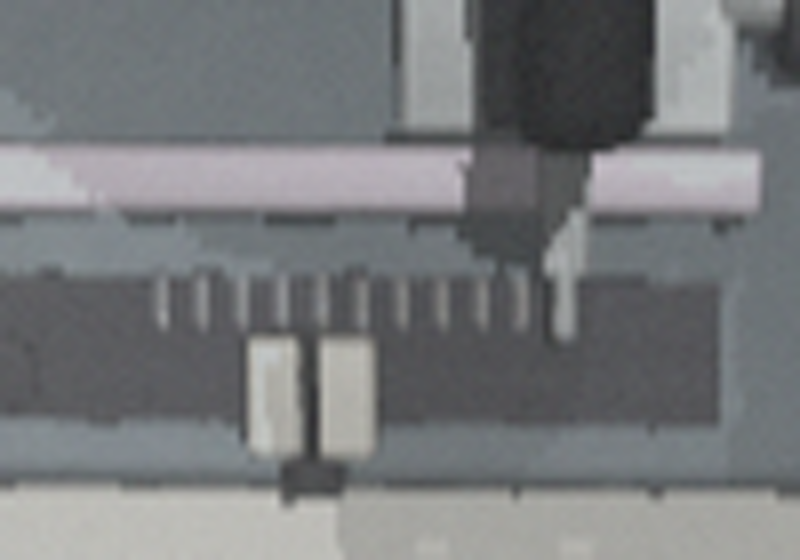

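Run:
```python
from h import *
im=cv2.imread("pics/b_w.png"); g=cv2.GaussianBlur(cv2.cvtColor(im,cv2.COLOR_BGR2GRAY),(3,3),0).astype(float)
# right edge of plate (-y): rows 145..170, strongest positive gradient
us=np.arange(200,355,3); vs=[]
for u in us:
    c=g[140:172,u]; d=c[1:]-c[:-1]; k=int(np.argmax(d)); w=np.clip(d[max(0,k-1):k+2],0,None); vs.append(140.5+ (np.arange(max(0,k-1),k+2)[:len(w)]*w).sum()/w.sum())
vs=np.array(vs); ln=cv2.fitLine(np.c_[us,vs].astype(np.float32),cv2.DIST_HUBER,0,.01,.01).ravel(); print(vs.round(1))
v0=lambda u: ln[3]+(u-ln[2])*ln[1]/ln[0]
A=ray("wrist",[[200,v0(200)],[355,v0(355)]],14); d=A[1]-A[0]; th=np.arctan2(d[1],d[0]); print("theta plate",th)
P=ray("wrist",[[270.3,137.4]],26)[0]; M=ray("wrist",[[238.2,137]],25)[0]; print(P,M)
for th in (th,-.104,-.09):
    ex=np.array([np.cos(th),np.sin(th)]); print(th,(P-M)[:2]@ex,(P-M)[:2]@[-ex[1],ex[0]])
# tick spacing
t=[(x+.5)/8-.5+200 for x in (163,522)]
T=ray("wrist",[[t[0],133],[t[1],133]],20); print("ticks",np.linalg.norm(T[1]-T[0])/9)
# plate edge right (handle side) location along y
print(A)
```

```text
[155.7 155.4 155.5 155.5 155.5 155.7 155.8 155.7 155.7 155.7 155.8 155.9
 157.4 156.7 156.5 155.7 155.9 156.2 156.2 155.9 155.9 156.3 156.2 156.2
 156.  156.2 156.2 156.7 156.2 156.2 156.2 156.2 156.3 156.8 156.4 155.9
 156.3 156.5 156.5 156.8 156.5 156.5 156.4 156.4 156.7 156.8 156.6 156.7
 156.7 156.7 156.8 156.8]
theta plate -0.11505240752603314
[ 572.46689096 -238.82421823   26.        ] [ 541.46910523 -235.19386673   25.        ]
-0.11505240752603314 31.20961203183595 -0.04784336111104471
-0.104 31.207177061490267 -0.39277476715960574
-0.09 31.1986201409772 -0.8296224827795419
ticks 4.920336244867504
[[ 499.03950287 -250.49429419   14.        ]
 [ 657.47473815 -268.80350753   14.        ]]
```

Run:
```python
from h import *
plan([536,336,175],2.855,12)
```

```text
[0.1284, -0.0186, -0.009, -0.058]
[0.1296, 0.005, -0.009, -0.058]
[0.1266, 0.0284, -0.009, -0.058]
[0.1193, 0.0508, -0.0091, -0.058]
[0.1082, 0.0716, -0.009, -0.058]
[0.0934, 0.09, -0.0091, -0.058]
[0.0755, 0.1055, -0.009, -0.058]
[0.0552, 0.1174, -0.0091, -0.0368]
[0.0412, 0.123, -0.009, -0.0]
[0.0413, 0.123, -0.0091, -0.0]
[0.0412, 0.1229, -0.009, -0.0]
[0.0413, 0.123, -0.0091, -0.0]
end [536. 336. 175.] 2.8549 maxstep 52.0
```

```bash
python3 -m pendant '[0.128,-0.019,-0.03,-0.058,-1, 0.13,0.005,-0.03,-0.058,-1, 0.127,0.028,-0.03,-0.058,-1, 0.119,0.051,-0.03,-0.058,-1, 0.108,0.072,0,-0.058,-1, 0.093,0.09,0,-0.058,-1, 0.076,0.105,0,-0.058,-1, 0.055,0.117,0,-0.037,-1, 0.041,0.123,0,0,-1, 0.041,0.123,0,0,-1]' && python3 -m pendant '[0.041,0.123,0,0,-1, 0.041,0.123,0,0,-1, 0,0,0,0,-1]'
python3 - <<'E'
from h import *
p,r,s=pose();print(s["t"],p,s["tcp_rot"],s["joints"].round(2))
im=env.read_camera("wrist"); cv2.imwrite("pics/c_w.png",im[:,:,::-1])
for t in ["weight_large","weight_medium","weight_small","weight_block"]:
    print(t,[(l["xyz"],l["confidence"]) for l in env.landmark_of(t,"wrist")])
E
```

```text
t: 4.0
eef_pos: [539.9, 233.8, 180.1]
tcp_rot: [3.14, 0.002, 2.855]
ft_force: [0.2, -0.6, -0.2]
opening: 1.001
t: 4.38
eef_pos: [535.6, 338.8, 179.7]
tcp_rot: [3.14, 0.001, 2.859]
ft_force: [-0.1, -0.3, -0.1]
opening: 1.001
4.375 [535.6284994  338.8470747  179.65177342] [3.14002583e+00 1.49391935e-03 2.85886589e+00] [ 0.46  0.54  1.58  0.    1.03 -0.83]
weight_large [([551.8, 448.2, 4.4], 0.91), ([535.2, 334.9, 12.2], 0.57)]
weight_medium [([605.1, 316.4, 12.6], 0.66)]
weight_small [([464.7, 352.1, 12.0], 0.95)]
weight_block [([536.4, 335.4, 4.6], 0.94)]
```

View pics/c_w.png

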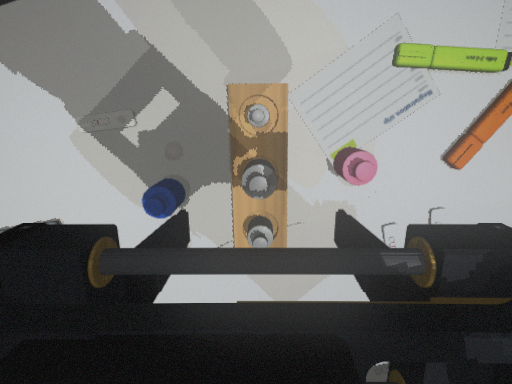

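Run:
```python
import cv2
a=cv2.imread("pics/c_w.png")[80:250,200:320]
cv2.imwrite("pics/c_wz.png",cv2.resize(a,(420,595),interpolation=cv2.INTER_CUBIC))
from h import *
c=[536,336]
for z,n in ((72,"knob"),(54,"bodytop"),(12,"bottom")): print(n,pix("wrist",[[536,336,z]]),pix("wrist",[[464.7,352.5,z]]))
```

```text
knob [[262.49364778 185.80728334]] [[258.03134321 111.53515605]]
bodytop [[262.44098714 181.68662503]] [[258.24949978 111.70544309]]
bottom [[262.33895898 173.70122899]] [[258.66732908 112.03158175]]
```

View pics/c_wz.png

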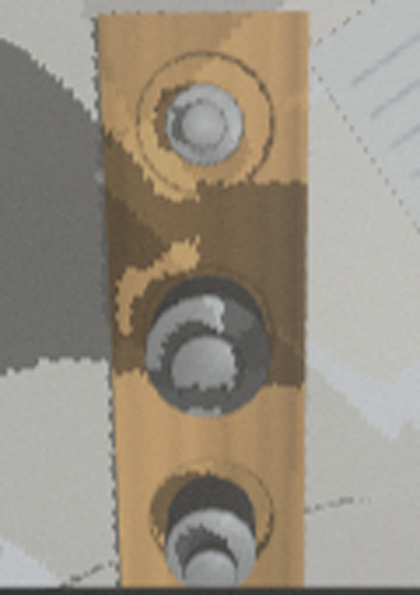

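Run:
```python
from h import *
k=ray("wrist",[[258.1,183.3]],72)[0]; b=ray("wrist",[[200+209/3.5,80+342/3.5]],54)[0]; s=ray("wrist",[[200+205/3.5,80+125/3.5]],54)[0]
L=ray("wrist",[[200+98/3.5,80+15/3.5],[200+120/3.5,80+560/3.5],[200+309/3.5,80+15/3.5],[200+303/3.5,80+560/3.5]],16)
print(k,b,s);print(L)
for i in (0,2): d=L[i+1]-L[i]; print(np.arctan2(d[1],d[0]))
plan([k[0],k[1],22],2.857,4)
```

```text
[532.20879139 332.45183834  72.        ] [530.94117633 334.41971971  54.        ] [468.56299155 351.69155698  54.        ]
[[426.43022038 328.13806804  16.        ]
 [608.84475589 276.81670319  16.        ]
 [445.47381016 392.8300834   16.        ]
 [627.92704719 341.61403413  16.        ]]
-0.274255217711906
-0.27366493780581813
[0.0018, -0.0024, 0.0982, -0.0006]
[0.0018, -0.0024, 0.0982, -0.0]
[0.0018, -0.0024, 0.0983, -0.0]
[0.0018, -0.0025, 0.0982, -0.0]
end [532.2 332.4  22. ] 2.8569 maxstep 39.3
```

```bash
python3 - <<'E'
from h import *
plan([533.3,333,22],2.866,4)
E
python3 -m pendant '[0.002,-0.003,0.098,-0.002,-1, 0.001,-0.003,0.098,-0.001,-1, 0.001,-0.003,0.098,0,-1, 0.001,-0.003,0.098,0,-1, 0,0,0,0,-1]'
```

```text
[0.0012, -0.0019, 0.0982, -0.0035]
[0.0013, -0.0019, 0.0982, -0.0]
[0.0013, -0.0019, 0.0983, -0.0]
[0.0012, -0.0019, 0.0982, -0.0]
end [533.3 333.   22. ] 2.866 maxstep 39.3
t: 5.25
eef_pos: [531.6, 331.0, 19.9]
tcp_rot: [-3.138, -0.003, 2.865]
ft_force: [0.0, 0.6, 0.5]
opening: 1.001
```

```bash
python3 -m pendant '[-0.003,0.006,-0.008,0,-1, 0,0,0,0,-1, 0,0,0,0,1, 0,0,0,0,1, 0,0,0,0,1, 0,0,0,0,1, 0,0,0,0,1, 0,0,0,0,1]'
python3 - <<'E'
from h import *
im=env.read_camera("wrist"); cv2.imwrite("pics/d_w.png",im[:,:,::-1]); print(env.state()["t"],env.state()["moment"])
E
```

```text
t: 6.25
eef_pos: [534.3, 334.9, 25.0]
tcp_rot: [3.141, 0.0, 2.866]
ft_force: [1.0, 3.4, -0.1]
opening: 0.427
6.3 [ 0.34275038 -0.28427035 -0.03700601]
```

View pics/d_w.png

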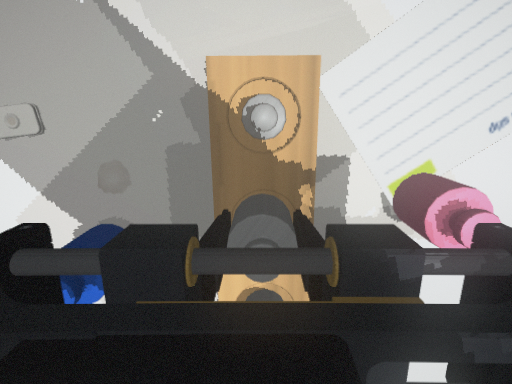

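Run:
```python
from h import *
p,r,s=pose(); print(p)
plan([597,-95,185],1.456,11,np.array([534.3,334.9,185]),2.866)
```

```text
[534.27539211 334.8693188   24.9661654 ]
[-0.0403, -0.0901, -0.0, 0.058]
[-0.056, -0.0813, -0.0, 0.058]
[-0.0698, -0.0699, -0.0, 0.058]
[-0.0813, -0.0561, -0.0, 0.058]
[-0.0901, -0.0404, -0.0, 0.058]
[-0.0959, -0.0234, -0.0, 0.058]
[-0.0986, -0.0056, -0.0, 0.058]
[-0.098, 0.0123, 0.0, 0.0428]
[-0.0954, 0.0253, 0.0, 0.0]
[-0.0954, 0.0253, 0.0, 0.0]
[-0.0954, 0.0254, 0.0, 0.0]
end [597. -95. 185.] 1.4561 maxstep 39.5
```

```bash
python3 -m pendant '[0,0,-0.01,0,1, 0,0,-0.04,0,1, 0,0,-0.08,0,1, 0,0,-0.13,0,1, 0,0,-0.12,0,1, 0,0,-0.02,0,1]'
```

```text
t: 7.05
eef_pos: [535.0, 335.2, 189.0]
tcp_rot: [3.138, 0.005, 2.866]
ft_force: [0.4, 0.2, -4.8]
opening: 0.418
```

Weight is lifted (−4.8 N). Next I carry it to a hover beside the pan.

```bash
python3 -m pendant '[-0.04,-0.09,0,0.058,1, -0.056,-0.081,0,0.058,1, -0.07,-0.07,0,0.058,1, -0.081,-0.056,0,0.058,1, -0.09,-0.04,0,0.058,1, -0.096,-0.023,0,0.058,1, -0.099,-0.006,0,0.058,1, -0.098,0.012,0,0.043,1, -0.095,0.025,0,0,1, -0.095,0.025,0,0,1]' && python3 -m pendant '[-0.095,0.025,0,0,1, 0,0,0,0,1]'
python3 - <<'E'
from h import *
p,r,s=pose();print(s["t"],p,s["tcp_rot"])
im=env.read_camera("wrist"); cv2.imwrite("pics/e_w.png",im[:,:,::-1])
for t in ["pan_center"]:
    print(t,[(l["xyz"],l["confidence"]) for l in env.landmark_of(t,"wrist")])
    print(pix("wrist",[601,-27,82]))
im=env.read_camera("top"); cv2.imwrite("pics/e_t.png",im[:,:,::-1])
E
```

```text
t: 8.3
eef_pos: [590.2, -56.8, 183.7]
tcp_rot: [-3.139, -0.0, 1.456]
ft_force: [0.3, -0.7, -4.4]
opening: 0.414
t: 8.55
eef_pos: [596.0, -96.7, 183.5]
tcp_rot: [-3.139, 0.0, 1.453]
ft_force: [-0.0, -0.0, -3.5]
opening: 0.414
8.55 [595.96304922 -96.73872962 183.50747685] [-3.13948695e+00  7.78198722e-05  1.45267833e+00]
pan_center [([599.7, -21.6, 79.1], 0.77)]
[[259.266011   117.31023076]]
```

View pics/e_w.png

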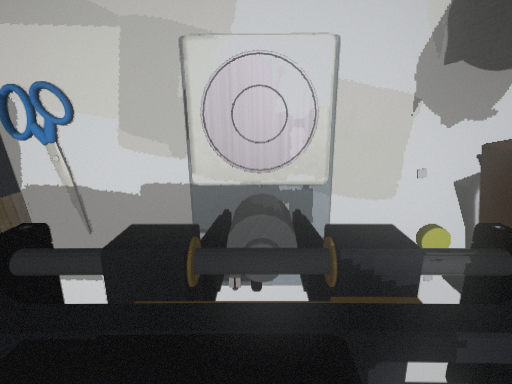

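Run:
```python
from h import *
m=env.camera_model("wrist"); W=np.linalg.inv(m["tool_from_camera"])
def tp(P):
    c=W[:3,:3]@np.array(P,float)+W[:3,3]; a=c[:2]/c[2]; a=a*(1+m["k1"]*(a@a)); return (a*[m["fx"],m["fy"]]+[m["cx"],m["cy"]]).round(1)
for off in (-3,0,3): print(off,[tp((20+off,0,z)) for z in (13,-29)],tp((off,0,-47)),tp((off+11,0,-47)))
im=cv2.imread("pics/e_w.png")
g=cv2.cvtColor(im,cv2.COLOR_BGR2GRAY)
cv2.imwrite("pics/e_wz.png",cv2.resize(im[20:300,170:350],(514,800) if 0 else (386,600),interpolation=cv2.INTER_CUBIC))
cs=cv2.HoughCircles(cv2.GaussianBlur(g[20:190,170:350],(3,3),0),cv2.HOUGH_GRADIENT_ALT,1,2,param1=100,param2=0.6,minRadius=20,maxRadius=70)
print(None if cs is None else cs[0]+[170,20,0])
cv2.imwrite("pics/e_wz2.png",cv2.resize(im[180:280,210:320],(770,700) if 0 else (660,600),interpolation=cv2.INTER_CUBIC))
```

```text
-3 [array([262. , 195.5]), array([262.2, 217.6])] [262.3 269.6] [262.3 248.9]
0 [array([262. , 191.2]), array([262.2, 212.3])] [262.3 264. ] [262.3 243.1]
3 [array([262. , 186.9]), array([262.2, 206.9])] [262.3 258.4] [262.3 237.3]
[[261.         116.          57.38487625]
 [240.         131.          53.97064209]
 [245.          93.          62.97996521]
 [272.         125.          62.84101868]
 [248.         128.          62.28865051]
 [259.          99.          51.49303818]
 [282.          96.          54.60173416]
 [243.         109.          41.42669678]
 [265.         129.          43.25014496]
 [248.         128.          41.17044449]
 [261.         116.          28.35515213]
 [256.         131.          42.3120575 ]
 [259.          99.          66.28342438]
 [255.          90.          41.48453522]
 [271.         133.          38.73135376]
 [297.         153.          33.23184204]
 [302.          65.          36.65174103]
 [267.          85.          34.88983917]
 [217.         154.          30.46728706]
 [256.         143.          30.27680206]
 [253.         142.          32.90588379]
 [315.          56.          24.62386703]
 [258.          76.          26.73676872]
 [308.         161.          24.84780502]]
```

View pics/e_wz2.png

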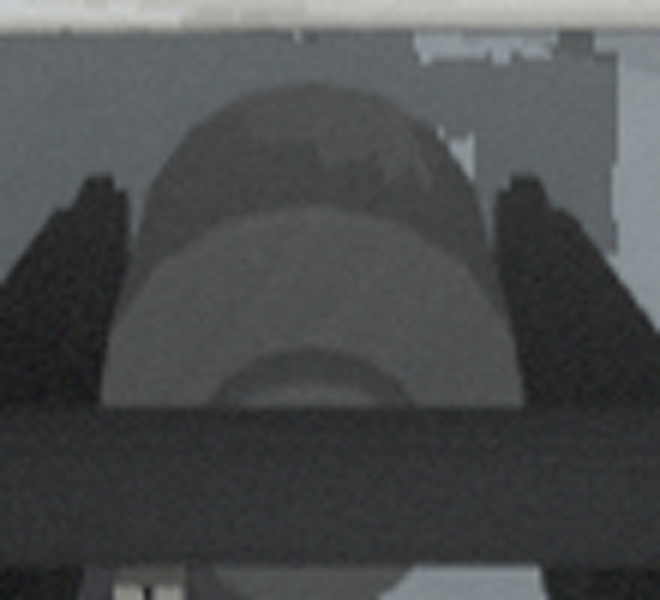

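Run:
```python
from h import *
from scipy.optimize import least_squares
im=cv2.imread("pics/e_w.png"); g=cv2.GaussianBlur(cv2.cvtColor(im,cv2.COLOR_BGR2GRAY),(3,3),0).astype(float)
from scipy.ndimage import map_coordinates
def fit(cam,g,R0,guess,z,span=4,dark=True):
    p=np.array(guess,float)
    for it in range(6):
        # sample offsets in world radially
        th=np.linspace(0,2*np.pi,180,endpoint=False); rr=np.arange(-span,span+.01,.25)
        res=[]
        for t in th:
            P=np.c_[p[0]+(R0+rr)*np.cos(t),p[1]+(R0+rr)*np.sin(t),np.full(len(rr),z)]
            uv=pix(cam,P); v=map_coordinates(g,[uv[:,1],uv[:,0]],order=1)
            k=np.argmin(v) 
            res.append((rr[k],v.min()-np.median(v)))
        res=np.array(res); ok=(res[:,1]<np.percentile(res[:,1],70))&(abs(res[:,0])<span-.3)
        A=np.c_[np.cos(th),np.sin(th),np.ones(180)][ok]; s=least_squares(lambda x:A@x-res[ok,0],[0,0,0],loss="soft_l1").x
        p+=s[:2]
    return p,s,ok.sum(),np.std(A@s-res[ok,0])
print("wrist inner",fit("wrist",g,26,[600,-23],82))
print("wrist outer",fit("wrist",g,56,[600,-23],81))
t=cv2.GaussianBlur(cv2.cvtColor(cv2.imread("pics/a_top.png"),cv2.COLOR_BGR2GRAY),(3,3),0).astype(float)
print("top inner",fit("top",t,26,[602,-27],82))
print(pose()[0])
```

```text
wrist inner (array([601.13866811, -23.78762444]), array([-0.00754788, -0.00270028, -0.15439278]), np.int64(126), np.float64(0.2061204577535009))Traceback (most recent call last):
  File "<stdin>", line 21, in <module>
  File "<stdin>", line 13, in fit
  File "h.py", line 23, in pix
    m=env.camera_model(cam)
ValueError: time passes only in moves, steps and waits
```

```bash
python3 -m pendant '[0.07,-0.003,0,0,1, 0.07,-0.003,0,0,1, 0.041,-0.003,0.02,0,1, 0,0,0.06,0,1, 0,0,0.06,0,1, 0,0,0.05,0,1, 0,0,0,0,1]'
python3 - <<'E'
from h import *
im=env.read_camera("wrist"); cv2.imwrite("pics/f_w.png",im[:,:,::-1])
z=cv2.resize(im[100:280,180:345,::-1],(550,600),interpolation=cv2.INTER_CUBIC); cv2.imwrite("pics/f_wz.png",z)
s=env.state(); print(s["t"],s["eef_pos"],s["tcp_rot"],s["ft_force"])
E
```

```text
t: 9.57
eef_pos: [600.2, -21.6, 107.3]
tcp_rot: [-3.138, 0.0, 1.456]
ft_force: [-0.4, 1.1, -3.8]
opening: 0.416
9.625 [600.89739046 -21.76239319 108.45317997] [-3.14011688e+00  7.28822929e-05  1.45615321e+00] [-0.31114789 -0.82274071 -4.17545781]
```

View pics/f_wz.png

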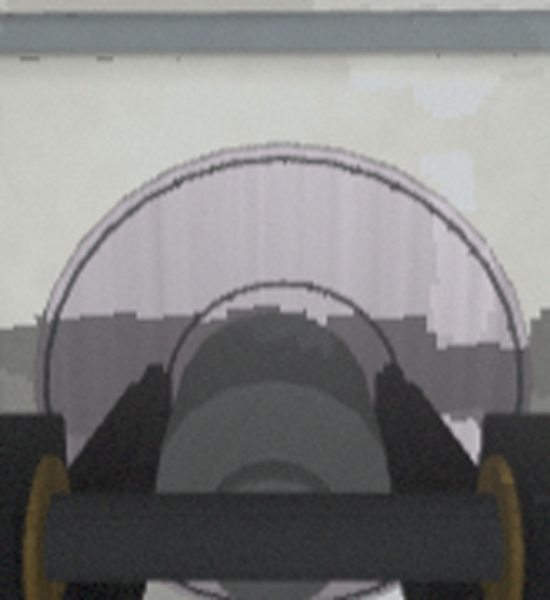

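Run:
```python
from h import *
m=env.camera_model("wrist"); T=m["tool_from_camera"]
def rt(u,v,z):
    a0=np.array([(u-m["cx"])/m["fx"],(v-m["cy"])/m["fy"]]);a=a0.copy()
    for _ in range(10): a=a0/(1+m["k1"]*(a@a))
    d=T[:3,:3]@np.r_[a,1]; o=T[:3,3]; return (o+d*(z-o[2])/d[2]).round(2)
U=lambda x:180+(x+.5)/3.3333-.5
V=lambda y:100+(y+.5)/3.3333-.5
for zb in (11,13,15): print("weight far",rt(U(272),V(310),zb)-[20,0,0])
for zp in (24,26,28): print("inner far",rt(U(283),V(283),zp)-[26,0,0],"outer groove",rt(U(285),V(157),zp),"inner near",rt(U(283),V(598),zp)+[26,0,0], rt(U(46),V(380),zp),rt(U(522),V(380),zp))
```

```text
weight far [-0.45 -0.5  11.  ]
weight far [-1.01 -0.51 13.  ]
weight far [-1.57 -0.51 15.  ]
inner far [-4.12  1.84 24.  ] outer groove [48.65  2.17 24.  ] inner near [-27.94   2.05  24.  ] [-2.000e-02 -5.002e+01  2.400e+01] [-3.000e-02  5.426e+01  2.400e+01]
inner far [-4.62  1.86 26.  ] outer groove [48.43  2.2  26.  ] inner near [-29.22   2.08  26.  ] [ -0.75 -50.53  26.  ] [-0.76 54.83 26.  ]
inner far [-5.12  1.89 28.  ] outer groove [48.21  2.23 28.  ] inner near [-30.51   2.1   28.  ] [ -1.48 -51.05  28.  ] [-1.48 55.4  28.  ]
```

```bash
python3 -m pendant '[-0.004,0.003,0,0,1, -0.003,0.003,0,0,1, 0,0,0.01,0,1, 0,0,0.01,0,1, 0,0,0.005,0,1, 0,0,0.005,0,1, 0,0,0,0,1, 0,0,0,0,1]'
python3 - <<'E'
from h import *
im=env.read_camera("wrist"); cv2.imwrite("pics/g_w.png",im[:,:,::-1])
z=cv2.resize(im[100:280,180:345,::-1],(550,600),interpolation=cv2.INTER_CUBIC); cv2.imwrite("pics/g_wz.png",z)
s=env.state(); print(s["t"],s["eef_pos"],s["tcp_rot"],s["ft_force"])
E
```

```text
t: 10.62
eef_pos: [603.3, -25.2, 97.1]
tcp_rot: [3.142, 0.0, 1.456]
ft_force: [-0.5, 0.1, -5.0]
opening: 0.419
10.675 [603.36142186 -25.21700152  97.12533694] [3.14136698e+00 8.37900242e-05 1.45562817e+00] [ 0.2087323   0.20800476 -3.77833791]
```

View pics/g_wz.png

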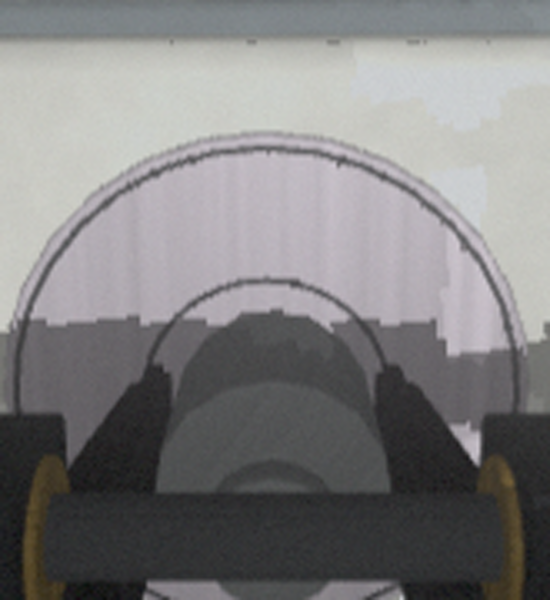

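```bash
python3 - <<'E'
from h import *
m=env.camera_model("wrist"); T=m["tool_from_camera"]
def rt(u,v,z):
    a0=np.array([(u-m["cx"])/m["fx"],(v-m["cy"])/m["fy"]]);a=a0.copy()
    for _ in range(10): a=a0/(1+m["k1"]*(a@a))
    d=T[:3,:3]@np.r_[a,1]; o=T[:3,3]; return (o+d*(z-o[2])/d[2]).round(2)
U=lambda x:180+(x+.5)/3.3333-.5
V=lambda y:100+(y+.5)/3.3333-.5
print("weight far",rt(U(272),V(311),13)-[20,0,0])
print("inner far",rt(U(268),V(280),15)-[26,0,0],"outer groove",rt(U(270),V(148),15))
E
python3 -m pendant '[0.001,-0.002,0.005,0,1, 0,0,0.003,0,1, 0,0,0.003,0,1, 0,0,0.003,0,1, 0,0,0,0,1]'; python3 -c "
from cell import env
s=env.state();print(s['eef_pos'],s['ft_force'])"
```

```text
weight far [-1.22 -0.51 13.  ]
inner far [-1.24 -1.32 15.  ] outer groove [51.41 -0.9  15.  ]
t: 11.3
eef_pos: [602.5, -24.7, 91.4]
tcp_rot: [-3.141, 0.0, 1.456]
ft_force: [-1.8, 1.0, -2.5]
opening: 0.413
[602.49415857 -24.70524658  91.36695214] [-1.77496435  1.01983288 -2.50231758]
```

```bash
python3 -m pendant '[0,0,0.003,0,1, 0,0,0.003,0,1, 0,0,0.003,0,1, 0,0,0,0,1, 0,0,0,0,1]'; python3 -c "
from cell import env
s=env.state();print(s['eef_pos'],s['ft_force'],s['moment'])"
```

```text
t: 11.92
eef_pos: [602.6, -24.7, 87.9]
tcp_rot: [3.142, 0.0, 1.456]
ft_force: [-1.6, 1.2, -1.2]
opening: 0.416
[602.55698715 -24.73011534  87.8924497 ] [-1.5849563   1.24653233 -1.19106605] [0.19314732 0.25852576 0.02014932]
```

```bash
python3 -m pendant '[0,0,0.003,0,1, 0,0,0.002,0,1, 0,0,0,0,1, 0,0,0,0,0.1, 0,0,0,0,0.05, 0,0,0,0,-0.1, 0,0,0,0,-0.3, 0,0,0,0,-0.5, 0,0,0,0,-0.7, 0,0,0,0,-0.7]'
python3 - <<'E'
from h import *
im=env.read_camera("wrist"); cv2.imwrite("pics/i_w.png",im[:,:,::-1])
z=cv2.resize(im[100:280,180:345,::-1],(550,600),interpolation=cv2.INTER_CUBIC); cv2.imwrite("pics/i_wz.png",z)
s=env.state(); print(s["t"],s["eef_pos"],s["tcp_rot"],s["ft_force"])
E
```

```text
t: 13.18
eef_pos: [602.5, -24.7, 85.8]
tcp_rot: [3.142, 0.0, 1.456]
ft_force: [0.1, 0.6, -0.5]
opening: 0.841
13.225 [602.56675182 -24.72134202  85.82142666] [3.14150972e+00 9.46996459e-05 1.45569518e+00] [ 0.04701795 -0.04094338  0.2703659 ]
```

View pics/i_wz.png

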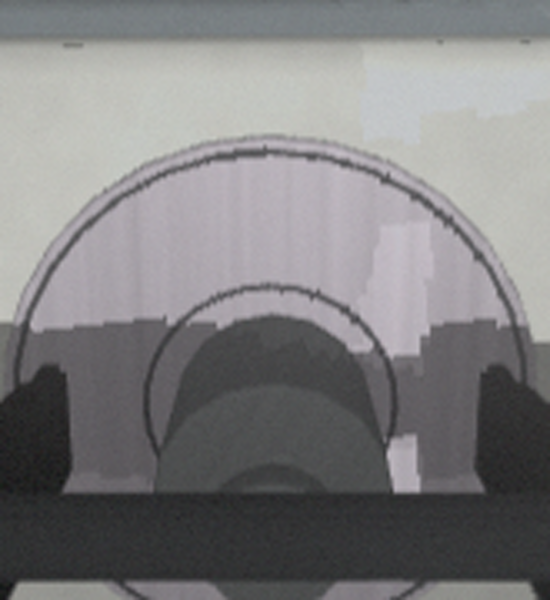

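```bash
python3 - <<'E'
from h import *
im=cv2.imread("pics/b_w.png")
cv2.imwrite("pics/b_h.png",cv2.resize(im[50:125,240:310],(560,600),interpolation=cv2.INTER_CUBIC))
E
python3 -m pendant '[0,0,-0.03,0,-0.7, 0,0,-0.08,0,-0.7, 0,0,-0.12,0,-0.7, 0,0,-0.06,0,-0.7, 0,0,0,0,-1]'
```

```text
t: 13.85
eef_pos: [603.2, -24.8, 204.2]
tcp_rot: [3.137, 0.0, 1.456]
ft_force: [-0.1, 0.2, -1.0]
opening: 0.91
```

View pics/b_h.png

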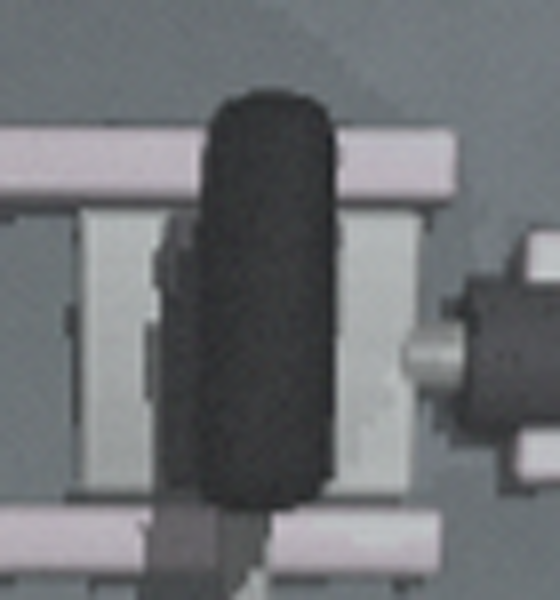

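Run:
```python
from h import *
T=np.eye(4);T[:3,:3]=R.from_euler("xyz",[-3.14029,-.000857,1.46865]).as_matrix();T[:3,3]=[560.73,-282.5,128.83]
h=ray("wrist",[[273.6,87.2]],88,T)[0]; print(h)
plan([579.5,-194.5,204],1.456,3)
```

```text
[ 577.91554524 -195.03742354   88.        ]
[-0.1428, -0.0034, 0.0002, -0.0001]
[-0.1427, -0.0034, 0.0002, -0.0]
[-0.1428, -0.0034, 0.0002, -0.0]
end [ 579.5 -194.5  204. ] 1.456 maxstep 57.1
```

```bash
python3 -m pendant '[-0.143,-0.004,0,0,-1, -0.143,-0.004,0,0,-1, -0.143,-0.004,0.03,0,-1, 0,0,0.08,0,-1, 0,0,0.08,0,-1, 0,0,0.045,0,-1, 0,0,0,0,-1]'
python3 - <<'E'
from h import *
im=env.read_camera("wrist"); cv2.imwrite("pics/j_w.png",im[:,:,::-1])
s=env.state(); print(s["t"],s["eef_pos"],s["tcp_rot"],s["ft_force"])
print(pix("wrist",[[578,-195,88]]))
E
```

```text
t: 14.72
eef_pos: [577.5, -194.3, 106.5]
tcp_rot: [-3.139, -0.001, 1.456]
ft_force: [-0.1, 0.3, -0.2]
opening: 0.998
14.775 [ 578.14130025 -194.45588292  107.7018291 ] [-3.14095659e+00 -1.43555256e-04  1.45593910e+00] [-0.26251416 -0.24327819  0.11514496]
[[261.87177149 216.38160617]]
```

View pics/j_w.png

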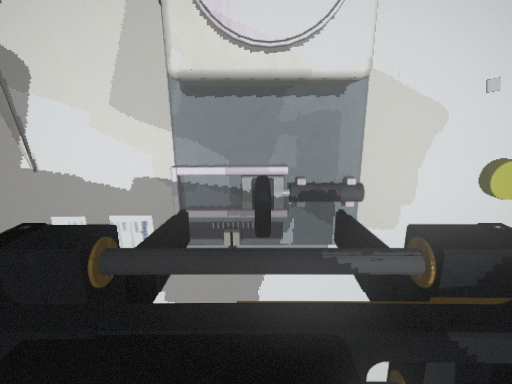

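Run:
```python
from h import *
im=cv2.imread("pics/j_w.png")
cv2.imwrite("pics/j_h.png",cv2.resize(im[165:255,205:305],(660,594),interpolation=cv2.INTER_CUBIC))
```

```text
(no output)
```

View pics/j_h.png

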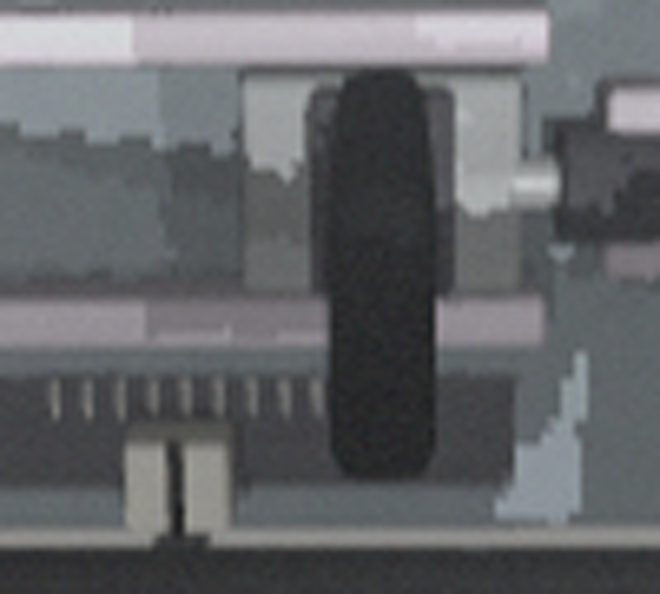

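```bash
python3 -m pendant '[0.005,0.002,0.04,0,-1, 0,0,0.06,0,-1, 0,0,0.045,0,-1, 0,0,0.005,0,-1, 0,0,0,0,-1]'
python3 - <<'E'
from h import *
im=env.read_camera("wrist"); cv2.imwrite("pics/k_w.png",im[:,:,::-1])
s=env.state(); print(s["t"],s["eef_pos"],s["tcp_rot"],s["ft_force"])
print(pix("wrist",[[573,-237,26],[543,-235,25]]))
E
```

```text
t: 15.4
eef_pos: [579.4, -192.8, 48.2]
tcp_rot: [3.141, 0.0, 1.456]
ft_force: [-0.7, -0.2, -0.6]
opening: 1.003
15.45 [ 579.45792993 -192.8805564    48.44692634] [3.14063408e+00 3.40025265e-04 1.45558252e+00] [0.08645645 0.37198305 0.06574189]
[[260.14332332 269.31428677]
 [221.10185572 270.37960697]]
```

View pics/k_w.png

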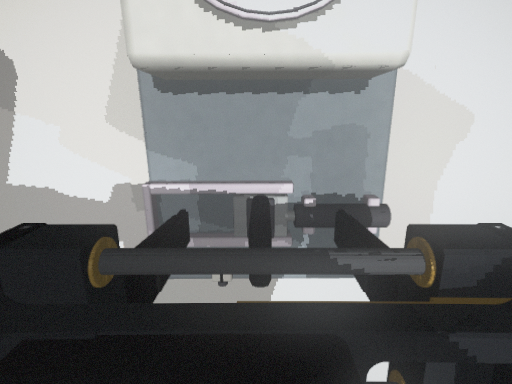

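```bash
python3 -m pendant '[0.009,-0.002,0.005,0,-1, 0.009,-0.001,0.005,0,-1, 0,0,0,0,-1]'
python3 - <<'E'
from h import *
im=env.read_camera("wrist"); cv2.imwrite("pics/l_w.png",im[:,:,::-1])
cv2.imwrite("pics/l_wz.png",cv2.resize(im[165:305,180:340,::-1],(686,600),interpolation=cv2.INTER_CUBIC))
s=env.state(); print(s["t"],s["eef_pos"],s["tcp_rot"],s["ft_force"])
print(pix("wrist",[[573,-237,26],[543,-235,25]]))
E
```

```text
t: 15.82
eef_pos: [578.7, -185.1, 43.9]
tcp_rot: [3.142, 0.0, 1.456]
ft_force: [0.3, -0.3, 0.4]
opening: 0.997
15.875 [ 578.76670855 -185.25573949   43.9090888 ] [3.14151420e+00 1.11244501e-04 1.45595814e+00] [-1.09271032 -0.27362322 -0.27495504]
[[262.1967684  281.4595206 ]
 [222.66668107 282.43397044]]
```

View pics/l_wz.png

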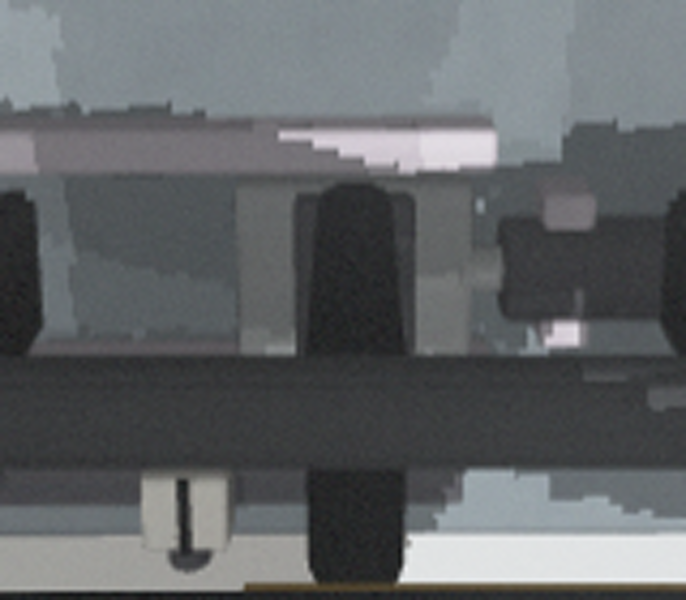

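```bash
python3 -m pendant '[-0.016,0.002,-0.003,0,-1, 0,0,0,0,-1, 0,0,0,0,0.2, 0,0,0,0,0.6, 0,0,0,0,1, 0,0,0,0,1, 0,0,0,0,1, 0,0,0,0,1, 0,0,0,0,1, 0,0,0,0,1]'
python3 - <<'E'
from h import *
for c in ("wrist","top","scene"):
    im=env.read_camera(c); cv2.imwrite(f"pics/m_{c}.png",im[:,:,::-1])
s=env.state(); print(s["t"],s["eef_pos"],s["tcp_rot"],s["ft_force"],s["opening"]*95)
im=cv2.imread("pics/m_wrist.png")
cv2.imwrite("pics/m_wz.png",cv2.resize(im[165:305,180:340],(686,600),interpolation=cv2.INTER_CUBIC))
im=cv2.imread("pics/m_top.png")
cv2.imwrite("pics/m_tz.png",cv2.resize(im[135:215,245:355],(770,560),interpolation=cv2.INTER_CUBIC))
E
```

```text
t: 17.12
eef_pos: [578.8, -191.9, 45.1]
tcp_rot: [3.142, 0.0, 1.456]
ft_force: [0.2, -0.6, -0.2]
opening: 0.217
17.275 [ 578.49326449 -191.85187525   45.05065252] [-3.14092765e+00  9.65307604e-05  1.45609422e+00] [-0.59606924 -0.21574974 -0.22458552] 11.934439369538564
```

View pics/m_wz.png

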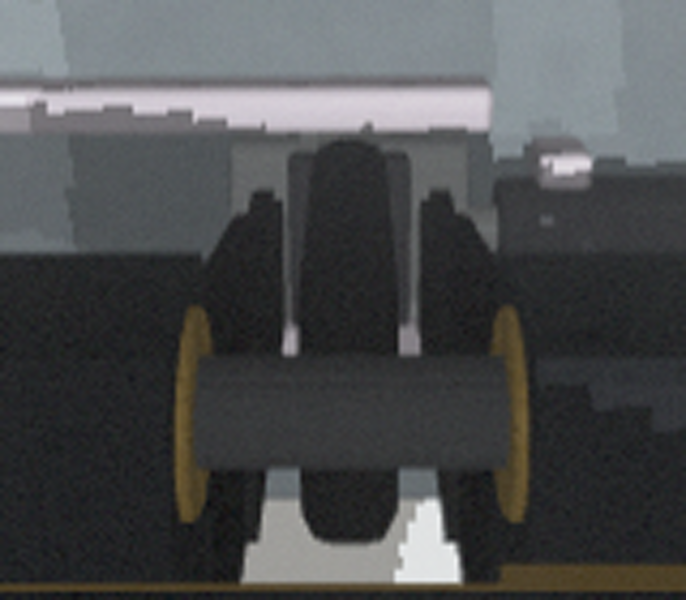

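View pics/m_tz.png

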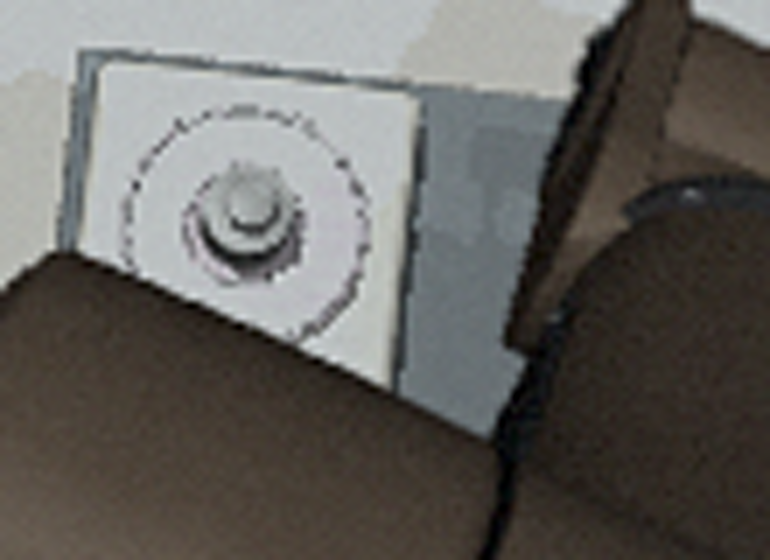

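View pics/m_scene.png

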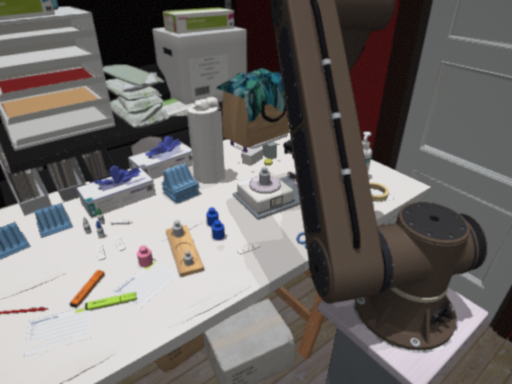

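```bash
cat > avg.py <<'E'
from h import *
P=[];F=[];Q=[]
for i in range(12):
    env.read_camera("wrist"); s=env.state(); P.append(s["eef_pos"]);F.append(s["ft_force"]);Q.append(s["joints"])
P=np.array(P); print(s["t"],P.mean(0).round(2),P.std(0).round(2),np.mean(F,0).round(2),np.std(Q,0).round(5),s["opening"])
e=np.array([np.cos(-.115),np.sin(-.115)]); print("bal x",(P[:,:2]@e).mean().round(2))
E
python3 avg.py; python3 -m pendant '[0,-0.01,0,0,1, 0,-0.02,0,0,1, 0,-0.02,0,0,1, 0,-0.015,0,0,1, 0,-0.008,0,0,1, 0,0,0,0,1, 0,0,0,0,1]'; python3 avg.py
```

```text
17.875 [ 578.53 -191.86   45.03] [0.02 0.01 0.02] [-3.44 -0.19  2.06] [2.e-05 3.e-05 3.e-05 7.e-05 2.e-05 9.e-05] 0.12585801216928671
bal x 596.72
t: 18.75
eef_pos: [550.1, -188.7, 45.1]
tcp_rot: [3.14, 0.001, 1.456]
ft_force: [7.2, -0.5, -4.3]
opening: 0.12
19.35 [ 550.13 -188.74   45.05] [0.01 0.01 0.01] [ 6.17 -0.61 -4.33] [1.e-05 2.e-05 2.e-05 2.e-05 2.e-05 2.e-05] 0.12753787230545227
bal x 568.16
```

Run:
```python
from h import *
im=env.read_camera("wrist"); cv2.imwrite("pics/n_w.png",im[:,:,::-1])
cv2.imwrite("pics/n_wz.png",cv2.resize(im[165:305,180:340,::-1],(686,600),interpolation=cv2.INTER_CUBIC))
```

```text
(no output)
```

View pics/n_wz.png

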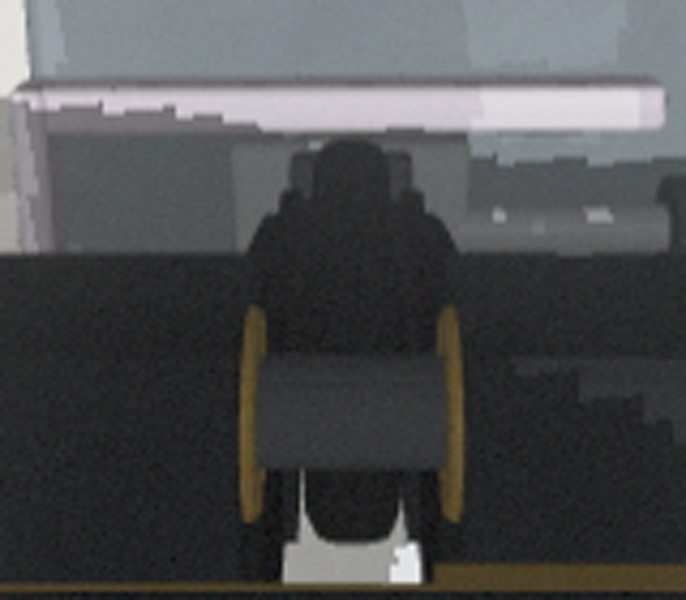

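View pics/n_w.png

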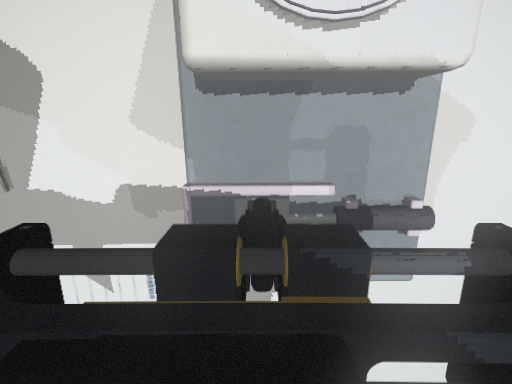

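```bash
python3 -m pendant '[0,-0.0065,0,0,1, 0,0,0,0,1, 0,0,0,0,1]'; python3 avg.py
python3 - <<'E'
from h import *
for c in ("wrist","top","scene"):
    im=env.read_camera(c); cv2.imwrite(f"pics/o_{c}.png",im[:,:,::-1])
    print(c,[(t,[(l["xyz"],l["confidence"]) for l in env.landmark_of(t,c)]) for t in ("pointer_tip","mark_line","weight_large")])
im=cv2.imread("pics/o_wrist.png")
cv2.imwrite("pics/o_wz.png",cv2.resize(im[165:305,180:340],(686,600),interpolation=cv2.INTER_CUBIC))
E
```

```text
t: 19.77
eef_pos: [547.6, -188.5, 45.0]
tcp_rot: [3.14, 0.0, 1.455]
ft_force: [6.3, -0.0, -5.0]
opening: 0.122
20.375 [ 547.61 -188.46   45.05] [0.01 0.01 0.01] [ 6.5  -0.67 -4.6 ] [2.e-05 1.e-05 1.e-05 1.e-05 2.e-05 2.e-05] 0.12344551860308961
bal x 565.62
wrist [('pointer_tip', [([588.4, -93.9, 0.5], 0.42), ([544.2, -193.3, 66.5], 0.22)]), ('mark_line', []), ('weight_large', [])]
top [('pointer_tip', []), ('mark_line', [([384.8, -378.3, -0.1], 0.58)]), ('weight_large', [([529.9, 215.0, -4.0], 0.53), ([559.9, 450.1, -1.2], 0.51), ([597.4, 199.0, 3.0], 0.47), ([602.2, -26.1, 72.5], 0.46)])]
scene [('pointer_tip', []), ('mark_line', []), ('weight_large', [([532.6, 217.7, -0.0], 0.64), ([602.0, -27.8, 74.9], 0.58), ([597.4, 197.4, 1.2], 0.52), ([555.6, 448.9, -2.9], 0.5)])]
```

View pics/o_wz.png

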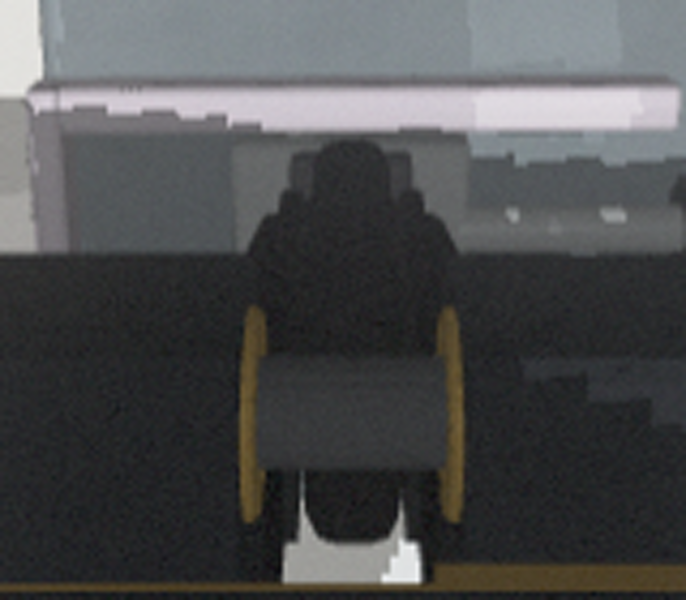

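View pics/o_scene.png

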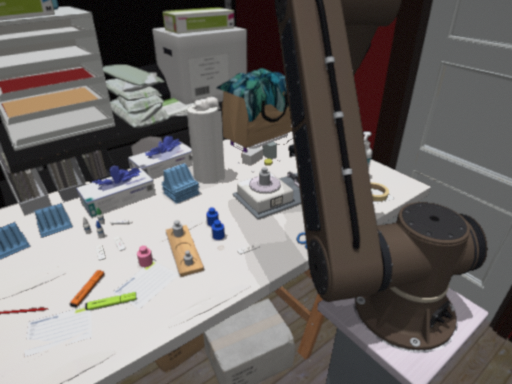

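View pics/o_top.png

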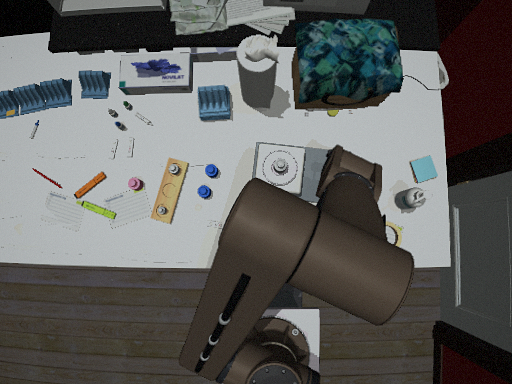

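```bash
python3 -c "
from cell import env
s=env.state();print(s['t'],s['eef_pos'],s['opening'],s['ft_force']);print(env.job_done())"
```

```text
20.975 [ 547.62659934 -188.44544268   45.05461505] 0.1298304771712301 [ 6.07784695 -1.23367077 -4.17192304]
the job is handed in; nothing more can be done
None
```

I placed the large check weight on the pan and let go. I then pulled the damper slide to the mark and handed the job in at about 21 s, still holding the handle. One check is missing: I never saw the pointer against the line after the pull, because the tab and gripper hid both from every camera.

- **Weight:** The last close-up showed it upright and within about 1 mm of the centring circle. The networks then placed its underside at about (602, -27, 74) mm, which fits a pan sunk by about 7 mm.
- **Slide:** Before gripping, the wrist picture put the mark 31.2 mm in front of the pointer; a cross-check against the scale ticks gave 31.0 mm. I pulled 31.1 mm by the arm's position reading. The shift of the guide rail in the wrist pictures gave 31.0 mm, and the slide did not move relative to the gripper. The alignment therefore rests on this measured travel.
- **Hold:** At hand-in the gripper was closed on the 12 mm tab, the arm was steady and the slide was pulling back with about 6 N.
- **Disagreements:** The networks' own pointer-to-mark distances scattered from 29 to 34 mm, so I did not use them. The force reading implied about 26–28 mm of travel, but it is too noisy to count. The force also showed about 4 N downward on the tool while gripping; I did not find the cause.
- **Bystanders:** The two smaller weights were still in the block in the last pictures. I did not touch the cursor, tape roll, cassette or the coloured look-alikes.

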